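# Pin the locking bar over the cash box

### The arm

A 6-joint arm with a two-finger parallel gripper is mounted at the origin on a cart in front of the work surface, level with it; the furniture and walls round the work are solid. World frame = base frame: x ahead of the robot, y to its left, z up, the work surface at z = 0. Lengths are in m, angles in degrees, forces in N, time in s.
With the tool pointing down it reaches from about 0.375 to 0.925 m from the base axis. Payload 5.7 kg.
Tool frame: the origin (TCP) lies midway between the tips of the shut fingers; the grasp point (between the pads) lies hold_point_z behind it (hold_point_z is the distance from the TCP to the grasp point, in m); z points along the fingers, y is the line along which they close (so a half turn about z gives the same grasp; the last joint's range is limited). The gripper opens to 85 mm and grips with 20 to 120 N. Pads are 22 mm wide; open, the fingers measure 114 mm over their backs; the gripper's body (76 mm by 85 mm) begins 54 mm behind the grasp point. The pads swing forward as they close: fully open they stand 13 mm farther back than shut.
Start: joints at [-80.506, 20.558, 86.54, -0, 72.909, -6.595], TCP at [0.166, -0.576, 0.231] pointing down, gripper open.
Joint ranges: [-170.27, 170.27], [-57.76, 135], [12.27, 136.19], [-55.21, 235.2], [11.17, 155.16], [-170.74, 170.74]. Speed limits (degrees/s): [136.94, 136.94, 180, 180, 180, 180].

### API

Orientations are given as [roll, pitch, yaw] about the fixed x, y, z axes, in that order (R = Rz(yaw) Ry(pitch) Rx(roll)).
In Python, from station import get_obs, read_camera, calibration, sign_off, hold_point_z gives the robot as it stands.
- The arm moves only by the tool send_rows, never from a script. Its argument "motion" is a list of rows, each an object of numbers: "dx", "dy", "dz": the shift along the tool's x, y, z in m; "turn": the turn about the tool's z in units of 10 degrees (1.0 is 10 degrees); "claw": the opening, from 0 (shut) to 1 (fully open). A call has exactly 8 rows; each row shifts and turns the commanded pose from where the row before left it, along the tool's axes as they then stand; what a row does not reach is not made up. A row lasts 1/8 s, in which the tool goes at most 62.5 mm and 10.7 degrees, less where a joint would pass 70% of its speed; a pose out of reach is approached as far as the arm can. A call with a gripper value outside its range is refused whole. The fingers move at their own pace and stop on an object; "newtons" is the grip in N (left out, the last holds). Time passes only in rows, so rows that do not move let the fingers close, or fill a call up. It gives the time, the measured TCP pose, the force, the opening and the grip force at its end, in the units of the state.
- get_obs(): the state, without advancing time (a new reading comes with each control period).
- read_camera(name): name is "scene" or "top" or "wrist"; returns the picture (480x640x3 uint8, red, green, blue); there is no depth.
- calibration(name): a dict with "fx", "fy", "cx", "cy" (pixels), "rvec" (rotation vector, rad) and "tvec" (3), from world to camera coordinates, as OpenCV has them; the wrist camera has in their place "tool_from_camera" (4x4, takes a point from camera to tool coordinates, whose origin is the TCP and whose axes are the flange's). Camera axes: x right, y down, z forward; pixel columns grow to the right and rows downward; lengths in m; the calibration is good to about 2 mm. A picture is of the moment at which its call begins: read the wrist's pose just before it. calibration takes no time and is no camera call.
- sign_off(): hands the job in; it is judged then, once.
The state is a dict: "clock": time; "qpos": joint angles; "dq": joint speeds; "effort": joint torques, N m; "position": TCP position; "tcp_rot": TCP orientation; "contact_force": force on the tool from outside, world axes, zero at the start; "moment": the same for the moment, N m; "finger_gap": finger opening in m; "finger_force": force on a finger pad.
Only numpy, scipy, OpenCV 4.12 (cv2) and the standard library are available. Lean on these libraries where they do the work, as an engineer would, in place of code of your own. Each camera call takes 0.05 s, during which the arm holds its last target. There are 200 camera calls.

### The job

Lock the cash box in its anchor bracket: swing the locking bar all the way down over the box, then take the loose lock pin from its rest and push it through the two bracket lugs and the bar's end between them until its flange is fully home against the lug. Let go of the pin, and leave the cash box and the other things on the desk where they are.

Things in the scene. Friction and masses are not known exactly. Their poses are not given: they have to be found in the camera images.
- bracket: Grey steel bracket fixed to the desk; origin on the desk under the box's middle, x away from the robot, y left at yaw 0. Base 250 x 180 x 5 mm. Clevis in front, at x -105 mm: two upright lugs, 40 mm wide, 125 mm tall, each 8 mm thick, at y -15 to -7 and 7 to 15 mm, a web between them up to z 88 mm. Hinge cheeks at x +85 mm, 121 mm tall. Box top at z 88 mm.
- clevis (a point): Point on the common axis of the two lug holes, midway between the lugs, 105 mm above the desk. Axes as the bracket's: y is the hole axis, x across, z up. Lug outer faces lie 15 mm either side; holes 14 mm, slightly bevelled on the -y side. Both sides are free to reach.
- lock_bar (a joint): Angle of the locking bar: 0 = fully down (level, on its stop, its hole in line with the lug holes); positive = raised, free end up (0.7 to 1.2 at the start, limit 1.4). The stiff hinge keeps the bar where it is left; about 3 to 6 N on the pad moves it.
- bar_hinge (a point): Bar's hinge, at bracket x +85 mm, z 105 mm; axis along bracket y. The bar is flat steel on edge, 10 mm thick (y), 28 mm high, ending 205 mm from the hinge; when down it points to bracket -x, centred on z 105 mm, just above the cash box.
- bar_pad (a point): Middle of the upper face of the thumb pad, a 36 (along the bar) x 26 x 4 mm plate on the bar's upper edge, 135 mm along the bar from the hinge and 18 mm above its centre line; push here to swing the bar down. While raised this face looks up and away from the robot.
- bar_hole (a point): Centre of the 14 mm hole through the bar's free end (through its 10 mm thickness), 190 mm from the hinge; coincides with clevis when the bar is down.
- lock_pin: Loose pin, about 70 g; origin on its axis at the flange face, y axis towards the nose. Steel shank 10 mm thick, 50 mm long, last 8 mm tapered to 4 mm; flange 26 mm wide, y -4 to 0 mm; black round handle 18 mm thick, y -40 to -4 mm (grip at -22). Balances at y about +15 mm. Starts level in its rest, axis 40 mm above the desk, nose roughly to the robot's left.
- pin_tip (a point): Point of the pin's nose, 50 mm ahead of the flange face on the axis.
- pin_rest: Grey plastic pin rest fixed to the desk, base 50 x 56 x 5 mm, two notched posts 46 mm tall that hold the shank 8 to 14 and 35 to 41 mm ahead of the flange; the pin lifts straight up. The handle overhangs freely on the -y side. Origin on the desk below the pin's flange face; y along the pin.
- cash_box: Dark green steel cash box, shut, 125 x 160 x 83 mm, standing loose in the bracket; origin under its middle.
- marker_blue: white marker pen with a blue cap, 138 mm long, 18 mm thick, lying on the desk; origin under its middle. Bystander.
- mouse: black computer mouse, 112 x 64 x 38 mm; origin under its middle. Bystander.
- padlock: brass padlock lying flat, 64 x 42 x 16 mm; origin under its middle. Bystander.
- coffee_mug: white spotted mug, 93 mm tall, 78 mm across; origin under its middle. Bystander.

How it is judged:
By the outcome, as a careful person would: the job done as asked, in the order asked, and still so for the second after the job is handed in, with the robot touching nothing.
It also fails if it takes over 66 s, if anything falls off the work surface, if the arm or the gripper's body presses on something with over 40 N, if the wrist force passes 120 N, or if a joint passes its speed limit or range.

## Working session

There is one attempt and no reset: what is moved stays moved. The work goes in short steps, Python scripts to look and compute and a tool call to move; the robot and the scene stay as the last step left them, time stands still between calls to the robot, and variables do not carry over. Pictures are saved under pics/ and viewed, at most 10 in all, crops included, and the job is handed in when it is done.

Besides the shell and the picture viewer there is one more tool, called in YAML: its name, and indented under it one key for each argument. send_rows: Moves the arm, as the interface text tells. Its arguments: {"type":"object","properties":{"motion":{"type":"array"},"newtons":{"type":"number"}},"required":["motion"]}

```bash
mkdir -p pics
cat > h.py <<'E'
import numpy as np, cv2
from station import *
def save(n,f):
    im=read_camera(n); cv2.imwrite(f'pics/{f}.png',im[:,:,::-1]); np.save(f'pics/{f}.npy',im); return im
def cam(n):
    c=calibration(n); K=np.array([[c['fx'],0,c['cx']],[0,c['fy'],c['cy']],[0,0,1.]])
    return K,np.array(c['rvec'],float),np.array(c['tvec'],float)
def ray(n,uv):
    K,r,t=cam(n); R=cv2.Rodrigues(r)[0]; d=R.T@np.linalg.inv(K)@np.array([uv[0],uv[1],1.]); return -R.T@t,d/np.linalg.norm(d)
def plane(n,uv,z):
    o,d=ray(n,uv); return o+d*(z-o[2])/d[2]
def tri(n1,a,n2,b):
    o1,d1=ray(n1,a);o2,d2=ray(n2,b); s=np.linalg.lstsq(np.c_[d1,-d2],o2-o1,rcond=None)[0]
    p,q=o1+s[0]*d1,o2+s[1]*d2; return (p+q)/2,np.linalg.norm(p-q)
def proj(n,P):
    K,r,t=cam(n); return cv2.projectPoints(np.atleast_2d(np.array(P,float)),r,t,K,None)[0][:,0]
E
python3 - <<'E'
from h import *
np.set_printoptions(precision=4,suppress=True)
save('scene','s0');save('top','t0')
for n in('scene','top'):print(n,ray(n,(320,240)),calibration(n)['fx'])
print(calibration('wrist'),hold_point_z,get_obs())
E
```

```text
scene (array([-0.0664, -0.498 ,  0.6057]), array([ 0.6945,  0.4459, -0.5647])) 508.1009392981467
top (array([ 0.3215, -0.0928,  1.3738]), array([ 0.165 , -0.005 , -0.9863])) 605.8808150990309
{'fx': 335.54553621867933, 'fy': 335.54553621867933, 'cx': 320.0996011070984, 'cy': 241.03791743442426, 'tool_from_camera': array([[-0.0003, -0.9658, -0.2594,  0.065 ],
       [ 1.    , -0.0002, -0.0003,  0.0001],
       [ 0.0002, -0.2594,  0.9658, -0.1433],
       [ 0.    ,  0.    ,  0.    ,  1.    ]])} 0.0187 {'clock': 0.1, 'qpos': array([-80.5062,  20.5948,  86.5923,   0.0005,  72.9103,  -6.5947]), 'dq': array([-0.0084, -0.127 , -0.1967, -0.0278,  0.0214,  0.0229]), 'effort': array([ -0.0005, -52.8652, -27.9349,  -0.0002,   0.0051,  -0.    ]), 'position': array([ 0.1662, -0.5759,  0.2305]), 'tcp_rot': array([-179.9033,   -0.0117,   16.0883]), 'contact_force': array([-0.5446,  0.532 ,  0.589 ]), 'moment': array([-0.035 ,  0.0109,  0.0113]), 'finger_force': 0.0, 'finger_gap': 0.08523867667878335}
```

View pics/s0.png

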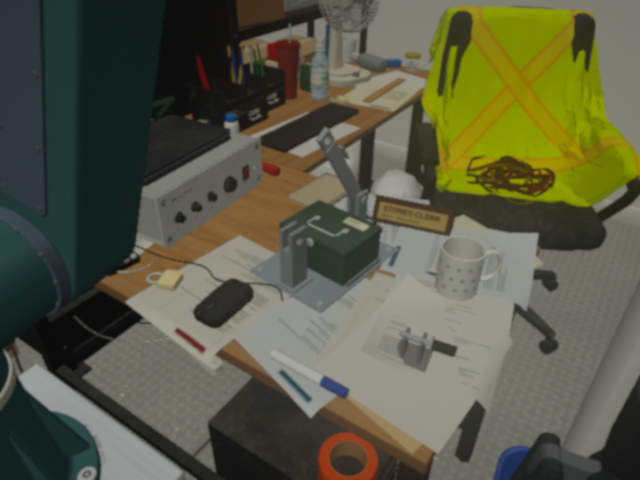

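View pics/t0.png

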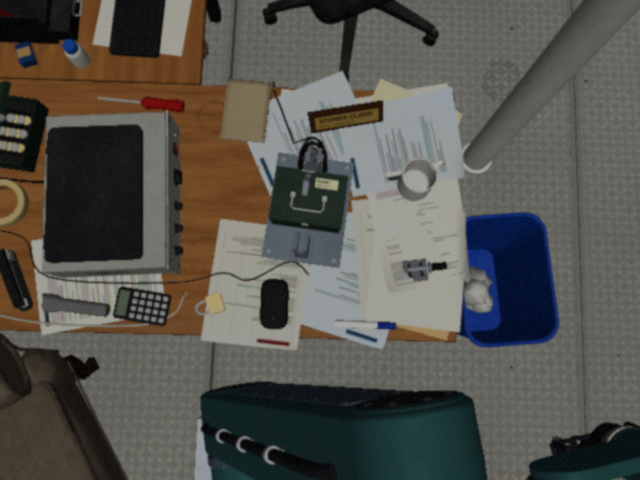

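The scene view shows the bracket with the box at about (320,250), its bar raised to (325,135), and the pin rest at (415,347) with the handle at (443,349). In the top view the bracket is at (308,210) and the pin handle at (440,266). I'll zoom in on both.

Run:
```python
import numpy as np,cv2
s=cv2.imread('pics/s0.png');t=cv2.imread('pics/t0.png')
def c(im,x,y,w,h):
    return cv2.convertScaleAbs(cv2.resize(im[y:y+h,x:x+w],(400,300),interpolation=cv2.INTER_CUBIC),alpha=1.5)
o=np.vstack([np.hstack([c(t,240,130,160,120+20-20),c(t,380,235,80,60)]),np.hstack([c(s,240,120,200,150),c(s,380,310,80,60)])])
for (X,Y,x,y,w,h) in [(0,0,240,130,160,120),(400,0,380,235,80,60),(0,300,240,120,200,150),(400,300,380,310,80,60)]:
    st=20 if w>100 else 10
    for i in range(0,w,st): cv2.putText(o,str(x+i),(X+i*400//w,Y+8),0,.3,(0,255,255));cv2.line(o,(X+i*400//w,Y+8),(X+i*400//w,Y+14),(0,255,255))
    for i in range(0,h,st): cv2.putText(o,str(y+i),(X,Y+i*300//h+4),0,.3,(0,255,255))
cv2.imwrite('pics/c0.png',o)
```

```text
(no output)
```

View pics/c0.png

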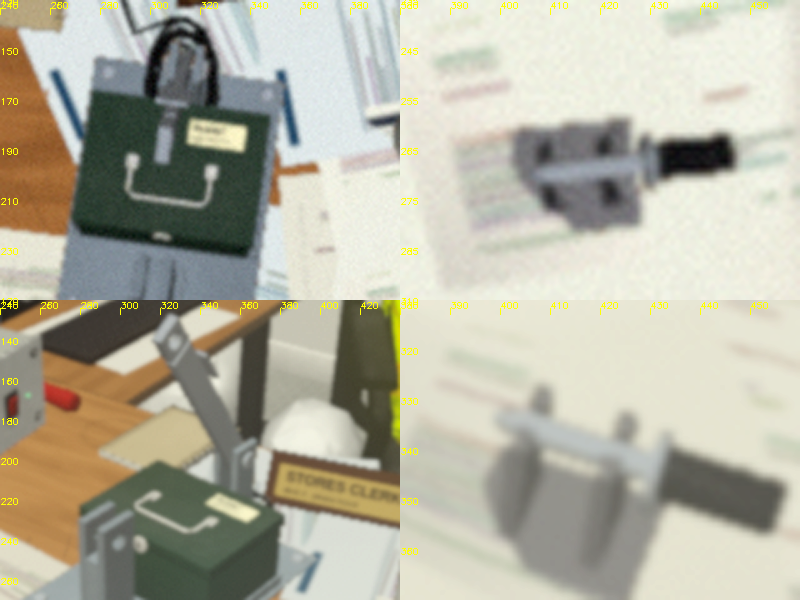

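The crops show the following pixel positions:
- **Top view:** handle centre about (440,266), flange (429.6,267), nose (407.6,269.6). The bracket's back corners are at (278,153) and (353,161).
- **Scene view:** handle end (456,352), flange (432.6,343), nose (400,333).

Run:
```python
from h import *
np.set_printoptions(precision=4,suppress=True)
for k,a,b in [('flange',(429.6,267),(432.6,343)),('nose',(407.6,269.6),(400,332.6)),('hend',(447,265.8),(456,351.5))]:
    print(k,tri('top',a,'scene',b),plane('top',a,.04),plane('scene',b,.04))
bl,br=plane('top',(278,152.8),.005),plane('top',(352.8,161),.005); print(bl,br,br-bl)
d=(br-bl)[:2]; print(np.linalg.norm(d)); 
for uv in [(264,260),(343,268)]: print(plane('top',uv,.005))
# lugs tops: top view
for uv in [(296,233),(309,235)]: print('lug',plane('top',uv,.125))
# bar free end: scene (323,132); cheeks
yaw=np.degrees(np.arctan2(-d[0],d[1]))
# tops of lugs in scene
print('bar hole',tri('top',(240+163/2.5,130+158/2.5),'scene',(240+178/2,120+(343-300)/2)))
im=np.load('pics/t0.npy').astype(int); hsv=cv2.cvtColor(im.astype(np.uint8),cv2.COLOR_RGB2HSV)
for p in [(268,240),(340,255),(300,160),(307,200),(270,245)]: print(p,hsv[p[1],p[0]])
```

```text
flange (array([ 0.4909, -0.3452,  0.0426]), np.float64(0.0017687339271239115)) [ 0.4908 -0.3449  0.04  ] [ 0.494  -0.3452  0.04  ]
nose (array([ 0.4832, -0.2954,  0.043 ]), np.float64(8.652688064399525e-06)) [ 0.4836 -0.2958  0.04  ] [ 0.4862 -0.2943  0.04  ]
hend (array([ 0.4938, -0.3824,  0.044 ]), np.float64(0.0010463012682268291)) [ 0.4946 -0.3837  0.04  ] [ 0.4975 -0.3811  0.04  ]
[0.7546 0.0042 0.005 ] [ 0.7403 -0.1714  0.005 ] [-0.0143 -0.1756 -0.    ]
0.17622155629089978
[0.5007 0.0263 0.005 ]
[ 0.4874 -0.1538  0.005 ]
lug [ 0.5438 -0.0485  0.125 ]
lug [ 0.5404 -0.0758  0.125 ]
bar hole (array([ 0.6006, -0.0747,  0.263 ]), np.float64(0.01606985915771719))
(268, 240) [104  38 101]
(340, 255) [ 94  20 100]
(300, 160) [128 113   9]
(307, 200) [68 67 42]
(270, 245) [107  45 101]
```

send_rows:
  motion:
    - {"dx":0,"dy":0,"dz":-0.05,"turn":1.03,"claw":0}
    - {"dx":0,"dy":0,"dz":-0.05,"turn":1.03,"claw":0}
    - {"dx":0.035,"dy":-0.038,"dz":0,"turn":0,"claw":0}
    - {"dx":0.035,"dy":-0.038,"dz":0,"turn":0,"claw":0}
    - {"dx":0.035,"dy":-0.038,"dz":0,"turn":0,"claw":0}
    - {"dx":0.035,"dy":-0.038,"dz":0,"turn":0,"claw":0}
    - {"dx":0.035,"dy":-0.038,"dz":0,"turn":0,"claw":0}
    - {"dx":0.035,"dy":-0.038,"dz":0,"turn":0,"claw":0}
  newtons: 60

```text
clock: 1.1
position: [0.3944, -0.3642, 0.3309]
tcp_rot: [-180.0, 0.0, -4.5]
contact_force: [0.0, -0.7, -0.6]
finger_gap: 0.0005
finger_force: 0.0
```

```bash
cat >> h.py <<'E'
from scipy.spatial.transform import Rotation as Ro
def wsave(f):
    o=get_obs(); im=save('wrist',f); np.savez(f'pics/{f}_p.npz',p=o['position'],r=o['tcp_rot']); return o
def wT(f):
    d=np.load(f'pics/{f}_p.npz'); T=np.eye(4); T[:3,:3]=Ro.from_euler('xyz',d['r'],degrees=True).as_matrix(); T[:3,3]=d['p']
    c=calibration('wrist'); return T@np.array(c['tool_from_camera']),c
def wray(f,uv):
    T,c=wT(f); d=T[:3,:3]@np.array([(uv[0]-c['cx'])/c['fx'],(uv[1]-c['cy'])/c['fy'],1]); return T[:3,3],d/np.linalg.norm(d)
def wplane(f,uv,z):
    o,d=wray(f,uv); return o+d*(z-o[2])/d[2]
def wproj(f,P):
    T,c=wT(f); q=np.linalg.inv(T)@np.r_[P,1]; return q[:2]/q[2]*[c['fx'],c['fy']]+[c['cx'],c['cy']]
def xray(r1,r2):
    (o1,d1),(o2,d2)=r1,r2; s=np.linalg.lstsq(np.c_[d1,-d2],o2-o1,rcond=None)[0]
    p,q=o1+s[0]*d1,o2+s[1]*d2; return (p+q)/2,np.linalg.norm(p-q)
E
python3 - <<'E'
from h import *
wsave('w1')
print(wproj('w1',[.491,-.345,.04]),wproj('w1',[.516,-.065,.105]))
E
```

```text
[298.2637885  125.73564451] [ 23.47533883 118.42903326]
```

send_rows:
  motion:
    - {"dx":0.035,"dy":-0.038,"dz":0,"turn":0,"claw":0}
    - {"dx":0.035,"dy":-0.038,"dz":0,"turn":0,"claw":0}
    - {"dx":0.035,"dy":-0.038,"dz":0,"turn":0,"claw":0}
    - {"dx":0.035,"dy":-0.038,"dz":0,"turn":0,"claw":0}
    - {"dx":0,"dy":0,"dz":0,"turn":0,"claw":0}
    - {"dx":0,"dy":0,"dz":0,"turn":0,"claw":0}
    - {"dx":0,"dy":0,"dz":0,"turn":0,"claw":0}
    - {"dx":0,"dy":0,"dz":0,"turn":0,"claw":0}

```text
clock: 2.15
position: [0.5443, -0.2261, 0.3314]
tcp_rot: [180.0, 0.0, -4.6]
contact_force: [-0.1, 0.7, -0.1]
finger_gap: 0.0003
finger_force: 0.0
```

Run:
```python
from h import *
o=wsave('w2'); print(o['position'])
a=cv2.imread('pics/w1.png');b=cv2.imread('pics/w2.png')
print(wproj('w2',[.516,-.065,.105]))
cv2.imwrite('pics/w12.png',cv2.convertScaleAbs(np.hstack([cv2.resize(a,(400,300),interpolation=3),cv2.resize(b,(400,300),interpolation=3)]),alpha=1.4))
```

```text
[ 0.54429518 -0.22612738  0.33138313]
[181.80958442 246.85741616]
```

View pics/w12.png

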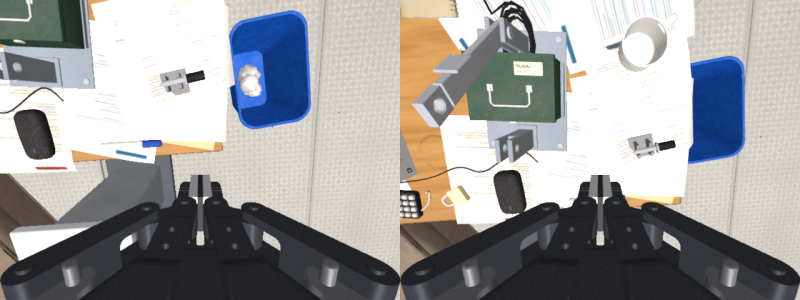

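The two wrist views show the bar's hole at about (59,168) and the clevis top at about (180,215) in w2. The black handle is at about (312,121) in w1. I'll triangulate these next.

Run:
```python
from h import *
np.set_printoptions(precision=4,suppress=True)
def blob(f,x0,x1,y0,y1,thr=60):
    im=np.load(f'pics/{f}.npy'); g=im.max(2)[y0:y1,x0:x1]; m=(g<thr).astype(np.uint8)
    n,l,s,c=cv2.connectedComponentsWithStats(m); i=1+np.argmax(s[1:,4]); return c[i]+[x0,y0],s[i]
h1=blob('w1',290,340,100,140);h2=blob('w2',(655-400)*8//5+0,(690-400)*8//5,215,250)
ht=blob('t0',425,455,255,275); hs=blob('s0',425,465,335,362,75)
print(h1,h2,ht,hs)
print('handle w1w2',xray(wray('w1',h1[0]),wray('w2',h2[0])))
print('handle w1 scene',xray(wray('w1',h1[0]),ray('scene',hs[0])), 'top-scene',tri('top',ht[0],'scene',hs[0]))
print('bar hole w2/scene',xray(wray('w2',(59,168)),ray('scene',(329,141.5))))
a=cv2.imread('pics/w2.png');c1=cv2.resize(a[60:260,20:220],(400,400),interpolation=2)
c2=cv2.resize(a[200:270,360:460],(400,280),interpolation=2)
d=cv2.imread('pics/s0.png'); c3=cv2.resize(d[120:300,240:400],(400,450),interpolation=2)
o=np.zeros((600,800,3),np.uint8); o[:400,:400]=c1; o[:450,400:]=c3; o[400:,:]=0
o[400:600,0:286]=cv2.resize(c2,(286,200)); cv2.imwrite('pics/c2.png',cv2.convertScaleAbs(o,alpha=1.4))
```

```text
(array([312.2882, 122.4483]), array([  7,  13,  31,  20, 406], dtype=int32)) (array([426.7204, 232.1974]), array([  5,  10,  28,  16, 304], dtype=int32)) (array([438.7292, 265.8229]), array([ 7,  7, 15,  8, 96], dtype=int32)) (array([443.4245, 347.8396]), array([  7,   6,  24,  15, 212], dtype=int32))
handle w1w2 (array([ 0.4937, -0.3631,  0.0431]), np.float64(0.0015796148291508012))
handle w1 scene (array([ 0.4934, -0.3626,  0.0404]), np.float64(0.00028969127846039956)) top-scene (array([ 0.4933, -0.3639,  0.0414]), np.float64(0.002280335210820004))
bar hole w2/scene (array([ 0.6126, -0.0735,  0.2619]), np.float64(0.00678066442671832))
```

View pics/c2.png

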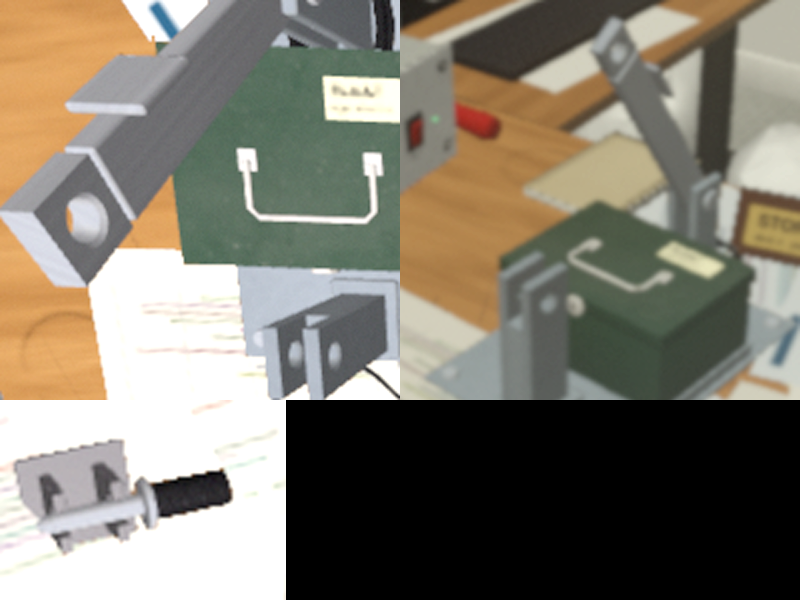

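Zoomed in, the -y lug hole is at (188,236.5) in w2 and (299.2,241.2) in scene. The bar hole's near face is at (63,169) in w2 and (327.2,140.8) in scene.

Run:
```python
from h import *
np.set_printoptions(precision=4,suppress=True)
b,e=xray(wray('w2',(63,169)),ray('scene',(327.2,140.8)))
c,e2=xray(wray('w2',(188,236.5)),ray('scene',(299.2,241.2)))
print('bar hole',b,e,'lug -y face hole',c,e2,'w2 @.105',wplane('w2',(188,236.5),.105),'scene@.105',plane('scene',(299.2,241.2),.105))
yaw=np.radians(-4.6); X=np.array([np.cos(yaw),np.sin(yaw)]);Y=np.array([-X[1],X[0]])
cl=wplane('w2',(188,236.5),.105)[:2]+.015*Y; h=cl+.19*X; print('clevis',cl,'hinge',h)
r=b[:2]-h; print('bar ang',np.arctan2(b[2]-.105,-(r@X)),np.hypot(b[2]-.105,r@X),'lat',r@Y)
a=np.arctan2(b[2]-.105,-(r@X))
for t in np.linspace(a,0,10):
    p=h+X*(-.135*np.cos(t)+.018*np.sin(t)+.011); print(t,p,.105+.135*np.sin(t)+.018*np.cos(t))
```

```text
bar hole [ 0.6114 -0.0728  0.2617] 0.0020863027574804073 lug -y face hole [ 0.5273 -0.0738  0.1037] 5.752250504876871e-06 w2 @.105 [ 0.5275 -0.0743  0.105 ] scene@.105 [ 0.5257 -0.0749  0.105 ]
clevis [ 0.5287 -0.0594] hinge [ 0.7181 -0.0746]
bar ang 0.9736842969638446 0.18950857294061738 lat -0.006743142435815394
0.9736842969638446 [ 0.6683 -0.0706] 0.2267606019907245
0.8654971528567508 [ 0.6555 -0.0696] 0.21946009157194116
0.7573100087496569 [ 0.6436 -0.0686] 0.21082119399053376
0.6491228646425631 [ 0.6327 -0.0677] 0.20094492427683644
0.5409357205354692 [ 0.623  -0.0669] 0.18994676611095013
0.4327485764283754 [ 0.6145 -0.0663] 0.177955321466712
0.32456143232128154 [ 0.6073 -0.0657] 0.16511080686284704
0.2163742882141877 [ 0.6015 -0.0652] 0.1515634138047076
0.10818714410709385 [ 0.5973 -0.0649] 0.13747155258803095
0.0 [ 0.5945 -0.0646] 0.123
```

send_rows:
  motion:
    - {"dx":0.036,"dy":-0.042,"dz":0}
    - {"dx":0.036,"dy":-0.042,"dz":0}
    - {"dx":0.036,"dy":-0.042,"dz":0}
    - {"dx":0.036,"dy":-0.042,"dz":0}
    - {"dx":0,"dy":0,"dz":0.027}
    - {"dx":0,"dy":0,"dz":0.027}
    - {"dx":0,"dy":0,"dz":0.027}
    - {"dx":0,"dy":0,"dz":0}

```text
schema error: expected keys dx, dy, dz, turn, claw
```

send_rows:
  motion:
    - {"dx":0.036,"dy":-0.042,"dz":0,"turn":0,"claw":0}
    - {"dx":0.036,"dy":-0.042,"dz":0,"turn":0,"claw":0}
    - {"dx":0.036,"dy":-0.042,"dz":0,"turn":0,"claw":0}
    - {"dx":0.036,"dy":-0.042,"dz":0,"turn":0,"claw":0}
    - {"dx":0,"dy":0,"dz":0.027,"turn":0,"claw":0}
    - {"dx":0,"dy":0,"dz":0.027,"turn":0,"claw":0}
    - {"dx":0,"dy":0,"dz":0.027,"turn":0,"claw":0}
    - {"dx":0,"dy":0,"dz":0,"turn":0,"claw":0}

```text
clock: 3.2
position: [0.7, -0.0693, 0.2477]
tcp_rot: [-180.0, 0.3, -4.6]
contact_force: [0.4, -0.2, 0.7]
finger_gap: 0.0002
finger_force: 0.0
```

send_rows:
  motion:
    - {"dx":-0.016,"dy":0,"dz":0.0105,"turn":0,"claw":0}
    - {"dx":-0.016,"dy":0,"dz":0.0105,"turn":0,"claw":0}
    - {"dx":-0.0128,"dy":0,"dz":0.0073,"turn":0,"claw":0}
    - {"dx":-0.0119,"dy":0,"dz":0.0086,"turn":0,"claw":0}
    - {"dx":-0.0109,"dy":0,"dz":0.0099,"turn":0,"claw":0}
    - {"dx":-0.0097,"dy":0,"dz":0.011,"turn":0,"claw":0}
    - {"dx":-0.0085,"dy":0,"dz":0.012,"turn":0,"claw":0}
    - {"dx":0,"dy":0,"dz":0,"turn":0,"claw":0}

```text
clock: 4.2
position: [0.6146, -0.0621, 0.1789]
tcp_rot: [-180.0, 0.2, -4.5]
contact_force: [0.6, 0.9, 0.8]
finger_gap: -0.0001
finger_force: 0.0
```

Run:
```python
from h import *
o=wsave('w3'); save('scene','s3')
a=cv2.imread('pics/w3.png');d=cv2.imread('pics/s3.png')
cv2.imwrite('pics/c3.png',cv2.convertScaleAbs(np.hstack([cv2.resize(a,(400,300)),cv2.resize(d[120:300,230:470],(400,300),interpolation=2)]),alpha=1.4))
```

```text
(no output)
```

View pics/c3.png

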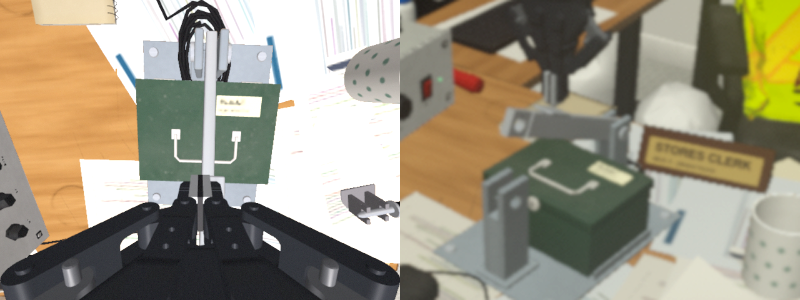

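The fingertips are pushing the bar down and it has reached about 25°. They sit about 4 mm left of the bar's centre. I'll continue the swing.

send_rows:
  motion:
    - {"dx":-0.0072,"dy":0.002,"dz":0.0128,"turn":0,"claw":0}
    - {"dx":-0.0058,"dy":0.001,"dz":0.0135,"turn":0,"claw":0}
    - {"dx":-0.0042,"dy":0,"dz":0.0141,"turn":0,"claw":0}
    - {"dx":-0.0028,"dy":0,"dz":0.013,"turn":0,"claw":0}
    - {"dx":0,"dy":0,"dz":0.001,"turn":0,"claw":0}
    - {"dx":0,"dy":0,"dz":0.001,"turn":0,"claw":0}
    - {"dx":0,"dy":0,"dz":0.001,"turn":0,"claw":0}
    - {"dx":0,"dy":0,"dz":0,"turn":0,"claw":0}

```text
clock: 5.3
position: [0.5964, -0.0638, 0.1243]
tcp_rot: [180.0, -0.0, -4.5]
contact_force: [0.4, 0.3, -0.2]
finger_gap: -0.0005
finger_force: 0.0
```

send_rows:
  motion:
    - {"dx":0,"dy":0,"dz":0.0015,"turn":0,"claw":0}
    - {"dx":0,"dy":0,"dz":0.001,"turn":0,"claw":0}
    - {"dx":0,"dy":0,"dz":0.001,"turn":0,"claw":0}
    - {"dx":0,"dy":0,"dz":0,"turn":0,"claw":0}
    - {"dx":0,"dy":0,"dz":0,"turn":0,"claw":0}
    - {"dx":0,"dy":0,"dz":0,"turn":0,"claw":0}
    - {"dx":0,"dy":0,"dz":0,"turn":0,"claw":0}
    - {"dx":0,"dy":0,"dz":0,"turn":0,"claw":0}

```text
clock: 6.3
position: [0.5964, -0.0638, 0.1229]
tcp_rot: [180.0, -0.1, -4.5]
contact_force: [-4.4, 1.1, 16.8]
finger_gap: -0.0003
finger_force: 8.4
```

send_rows:
  motion:
    - {"dx":0,"dy":0,"dz":-0.043,"turn":0,"claw":0}
    - {"dx":0,"dy":0,"dz":-0.043,"turn":-1,"claw":0}
    - {"dx":0,"dy":0,"dz":-0.043,"turn":-1,"claw":0.3}
    - {"dx":0,"dy":0,"dz":0,"turn":-1,"claw":0.6}
    - {"dx":0,"dy":0,"dz":0,"turn":-1,"claw":0.6}
    - {"dx":0,"dy":0,"dz":0,"turn":-1,"claw":0.6}
    - {"dx":0,"dy":0,"dz":0,"turn":-1,"claw":0.6}
    - {"dx":0,"dy":0,"dz":0,"turn":-1,"claw":0.6}

```text
clock: 7.3
position: [0.596, -0.0637, 0.2496]
tcp_rot: [-180.0, -0.0, 65.8]
contact_force: [-0.1, 0.6, -0.7]
finger_gap: 0.0513
finger_force: 0.0
```

Run:
```python
from h import *
o=get_obs(); p=o['position']; print(p,o['tcp_rot'],o['qpos'])
save('top','t4');save('scene','s4')
y=np.radians(97.5); d=np.array([.493,-.367])-p[:2]
print('dx',d@[np.cos(y),np.sin(y)],'dy',d@[np.sin(y),-np.cos(y)])
```

```text
[ 0.59602863 -0.06365601  0.24959071] [-1.79995267e+02 -3.43112171e-03  6.58202751e+01] [-1.26992305e+01  1.96241911e+01  8.52602180e+01  4.45380136e-03
  7.51195460e+01  1.14793503e+01]
dx -0.28730090770605093 dy -0.14174153807388704
```

send_rows:
  motion:
    - {"dx":0,"dy":0,"dz":0,"turn":-1.06,"claw":0.6}
    - {"dx":0,"dy":0,"dz":0,"turn":-1.06,"claw":0.6}
    - {"dx":0,"dy":0,"dz":0,"turn":-1.05,"claw":0.6}
    - {"dx":-0.052,"dy":-0.026,"dz":0,"turn":0,"claw":0.6}
    - {"dx":-0.052,"dy":-0.026,"dz":0,"turn":0,"claw":0.6}
    - {"dx":-0.052,"dy":-0.026,"dz":0,"turn":0,"claw":0.6}
    - {"dx":-0.052,"dy":-0.026,"dz":0,"turn":0,"claw":0.6}
    - {"dx":0,"dy":0,"dz":0,"turn":0,"claw":0.6}

```text
clock: 8.4
position: [0.5177, -0.287, 0.2496]
tcp_rot: [-180.0, 0.1, 96.7]
contact_force: [0.4, -0.6, 0.4]
finger_gap: 0.0514
finger_force: 0.0
```

Run:
```python
from h import *
o=wsave('w5'); print(o['position'],o['tcp_rot'])
print([wproj('w5',q) for q in ([.4935,-.3635,.04],[.4909,-.3452,.04],[.4832,-.2954,.04])])
a=cv2.imread('pics/w5.png'); d=cv2.imread('pics/s4.png')
c=cv2.resize(a[170:370,200:440],(400,333),interpolation=2)
o=np.vstack([np.hstack([cv2.resize(a,(400,300)),cv2.resize(d[120:300,230:470],(400,300),interpolation=2)])])
o2=np.zeros((300,800,3),np.uint8); o2[:,:400]=c[:300]; o2[:,400:]=cv2.resize(cv2.imread('pics/t4.png')[140:290,240:440],(400,300),interpolation=2)
cv2.imwrite('pics/c5.png',cv2.convertScaleAbs(np.vstack([o,o2]),alpha=1.4))
```

```text
[ 0.51769589 -0.28698722  0.24961776] [-1.79989762e+02  7.94919782e-02  9.66796084e+01]
[array([291.23437964, 278.4082243 ]), array([290.44668951, 262.79991282]), array([287.61421457, 218.1356696 ])]
```

View pics/c5.png

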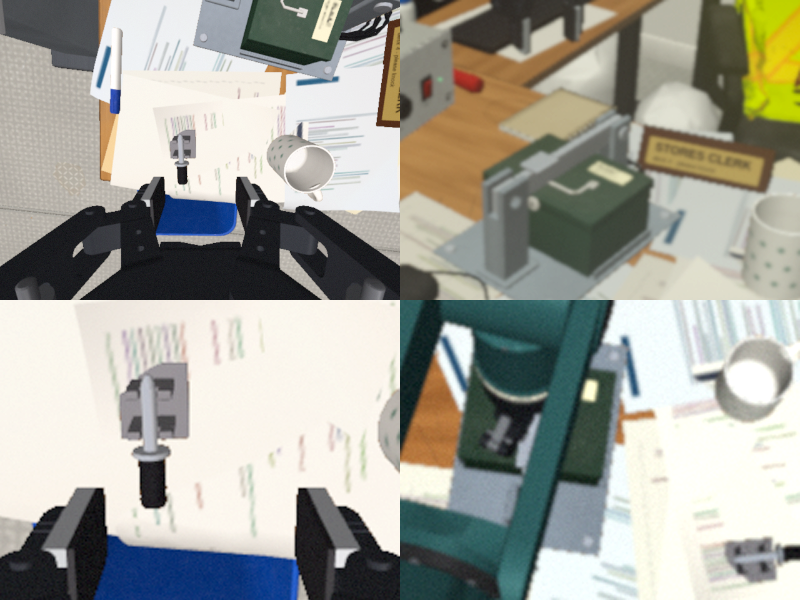

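The locking bar is now level between the lugs. In w5 the nose is at (288.2,216), the flange at (290.6,261.4) and the handle end at (291.8,293).

Run:
```python
from h import *
np.set_printoptions(precision=4,suppress=True)
im=np.load('pics/w5.npy'); g=im.max(2)[250:300,270:310]; m=(g<60).astype(np.uint8)
n,l,s,c=cv2.connectedComponentsWithStats(m); i=1+np.argmax(s[1:,4]); hc=c[i]+[270,250]; print(hc,s[i])
print('handle', xray(wray('w5',hc),wray('w1',(312.29,122.45))),xray(wray('w5',hc),wray('w2',(426.72,232.2))),xray(wray('w5',hc),ray('scene',(443.42,347.84))))
z=.041; N,F,H=[wplane('w5',u,z) for u in ((288.2,216),(290.6,261.4),(291.8,293))]; print(N,F,H, np.linalg.norm(N-F))
v=N-H; yaw=np.degrees(np.arctan2(-v[0],v[1])); print('pin yaw',yaw)
v2=wplane('w5',hc,z); print('hc',v2)
G=F-.022*(N-F)/np.linalg.norm(N-F); print('grip',G)
o=get_obs(); y=np.radians(o['tcp_rot'][2]); d=G-o['position']; 
print('turn(10deg)',-(yaw+90-o['tcp_rot'][2])/10)
y=np.radians(yaw+90);print('dx',d[:2]@[np.cos(y),np.sin(y)],'dy',d[:2]@[np.sin(y),-np.cos(y)],'dz to hold',-(d[2]-hold_point_z))
```

```text
[291.1966 279.9757] [ 13  16  17  29 412]
handle (array([ 0.4936, -0.3621,  0.0476]), np.float64(0.000831980958910905)) (array([ 0.4939, -0.3641,  0.0417]), np.float64(0.0011330259385849408)) (array([ 0.4932, -0.3638,  0.0415]), np.float64(0.002073808802923755))
[ 0.4837 -0.2928  0.041 ] [ 0.491  -0.3432  0.041 ] [ 0.4958 -0.3806  0.041 ] 0.05091607319444718
pin yaw 7.881994023688437
hc [ 0.4937 -0.365   0.041 ]
grip [ 0.4941 -0.365   0.041 ]
turn(10deg) -0.10823289360439219
dx -0.07621815465707182 dy -0.03497265799440508 dz to hold 0.22721229977121843
```

send_rows:
  motion:
    - {"dx":0,"dy":0,"dz":0,"turn":-0.11,"claw":0.6}
    - {"dx":-0.038,"dy":-0.0175,"dz":0,"turn":0,"claw":0.6}
    - {"dx":-0.038,"dy":-0.0175,"dz":0,"turn":0,"claw":0.6}
    - {"dx":0,"dy":0,"dz":0.04,"turn":0,"claw":0.6}
    - {"dx":0,"dy":0,"dz":0.04,"turn":0,"claw":0.6}
    - {"dx":0,"dy":0,"dz":0.04,"turn":0,"claw":0.6}
    - {"dx":0,"dy":0,"dz":0,"turn":0,"claw":0.6}
    - {"dx":0,"dy":0,"dz":0,"turn":0,"claw":0.6}

```text
clock: 9.45
position: [0.4966, -0.363, 0.1309]
tcp_rot: [179.9, 0.1, 98.4]
contact_force: [-0.5, -0.2, -0.7]
finger_gap: 0.051
finger_force: 0.0
```

Run:
```python
from h import *
o=wsave('w6'); print(o['position'],o['tcp_rot'])
im=np.load('pics/w6.npy'); P=wproj('w6',[.494,-.365,.041]); print(P, wproj('w6',[.491,-.3432,.041]),wproj('w6',[.4837,-.2928,.041]))
cv2.imwrite('pics/c6.png',cv2.convertScaleAbs(cv2.resize(cv2.imread('pics/w6.png')[150:390,160:480],(640,480)),alpha=1.4))
```

```text
[ 0.49656254 -0.36296837  0.13091091] [1.79938110e+02 5.66932234e-02 9.83610324e+01]
[316.74193211 246.77938542] [316.93839139 216.81788407] [316.89012874 141.58733463]
```

View pics/c6.png

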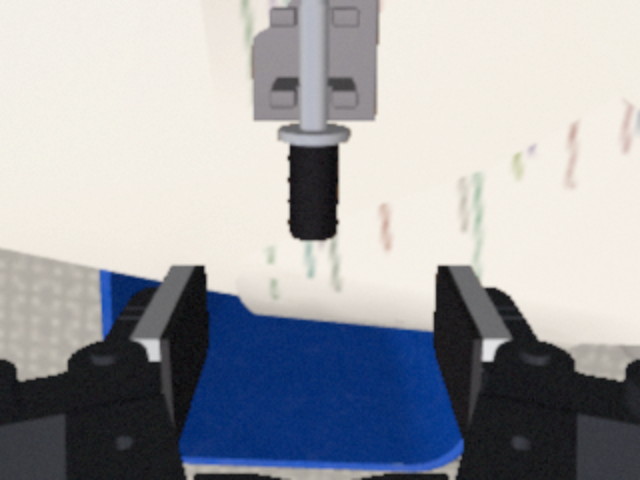

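The handle is centred at (316,245) and the flange at (316,216), as predicted. I'll descend with a small correction and grip.

send_rows:
  motion:
    - {"dx":-0.0016,"dy":-0.0028,"dz":0.03,"turn":0,"claw":0.6}
    - {"dx":0,"dy":0,"dz":0.03,"turn":0,"claw":0.6}
    - {"dx":0,"dy":0,"dz":0.03,"turn":0,"claw":0.6}
    - {"dx":0,"dy":0,"dz":0.018,"turn":0,"claw":0.6}
    - {"dx":0,"dy":0,"dz":0,"turn":0,"claw":0.6}
    - {"dx":0,"dy":0,"dz":0,"turn":0,"claw":0.1}
    - {"dx":0,"dy":0,"dz":0,"turn":0,"claw":0.1}
    - {"dx":0,"dy":0,"dz":0,"turn":0,"claw":0.1}
  newtons: 60

```text
clock: 10.5
position: [0.4935, -0.3661, 0.0227]
tcp_rot: [179.9, 0.1, 98.3]
contact_force: [0.1, 0.2, 3.3]
finger_gap: 0.0164
finger_force: 58.4
```

Run:
```python
from h import *
o=get_obs(); print(o['position'],o['tcp_rot'],o['finger_gap'],o['finger_force'],o['contact_force'])
```

```text
[ 0.49348125 -0.36605338  0.02271885] [1.79919605e+02 9.69694423e-02 9.82830561e+01] 0.0164459911395937 58.3794379234314 [0.14420852 0.23620538 3.2567474 ]
```

send_rows:
  motion:
    - {"dx":0,"dy":0,"dz":-0.02,"turn":0,"claw":0.1}
    - {"dx":0,"dy":0,"dz":-0.03,"turn":0,"claw":0.1}
    - {"dx":0,"dy":0,"dz":-0.04,"turn":0,"claw":0.1}
    - {"dx":0,"dy":0,"dz":-0.03,"turn":0,"claw":0.1}
    - {"dx":0,"dy":0,"dz":0,"turn":0.65,"claw":0.1}
    - {"dx":0,"dy":0,"dz":0,"turn":0.64,"claw":0.1}
    - {"dx":0.02,"dy":0.001,"dz":0,"turn":0,"claw":0.1}
    - {"dx":0.02,"dy":0.001,"dz":0,"turn":0,"claw":0.1}

```text
clock: 11.5
position: [0.4977, -0.3237, 0.1414]
tcp_rot: [-180.0, -0.1, 85.5]
contact_force: [0.4, 0.1, -1.2]
finger_gap: 0.016
finger_force: 58.8
```

send_rows:
  motion:
    - {"dx":0.035,"dy":0.002,"dz":0,"turn":0,"claw":0.1}
    - {"dx":0.035,"dy":0.002,"dz":0,"turn":0,"claw":0.1}
    - {"dx":0.035,"dy":0.002,"dz":0,"turn":0,"claw":0.1}
    - {"dx":0.035,"dy":0.002,"dz":0,"turn":0,"claw":0.1}
    - {"dx":0.01,"dy":0,"dz":0.02,"turn":0,"claw":0.1}
    - {"dx":0,"dy":0,"dz":0.02,"turn":0,"claw":0.1}
    - {"dx":0,"dy":0,"dz":0,"turn":0,"claw":0.1}
    - {"dx":0,"dy":0,"dz":0,"turn":0,"claw":0.1}

```text
clock: 12.5
position: [0.5182, -0.1762, 0.1021]
tcp_rot: [180.0, -0.0, 85.5]
contact_force: [1.0, -0.1, -0.1]
finger_gap: 0.016
finger_force: 58.9
```

Run:
```python
from h import *
o=wsave('w7'); save('scene','s7'); print(o['position'],o['tcp_rot'],o['finger_gap'],o['contact_force'])
a=cv2.imread('pics/w7.png')[80:360,150:490]; d=cv2.imread('pics/s7.png')[160:310,260:400]
o=np.hstack([cv2.resize(a,(400,330),interpolation=2),cv2.resize(d,(400,430),interpolation=2)[:330]])
cv2.imwrite('pics/c7.png',cv2.convertScaleAbs(o,alpha=1.4))
```

```text
[ 0.51815459 -0.17623038  0.10209094] [ 1.79985352e+02 -3.77968101e-03  8.54513197e+01] 0.01596776842826907 [ 1.00390089 -0.05609081 -0.09443215]
```

View pics/c7.png

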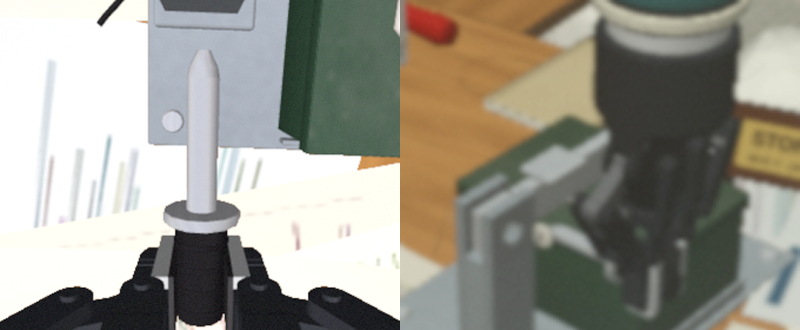

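In w7 the pin is held straight, with the nose at about (322.5,124) and the flange at about (321,262). The dark face of the -y lug enters at the top of the image. I'll check the alignment numerically.

Run:
```python
from h import *
np.set_printoptions(precision=4,suppress=True,linewidth=200)
o=get_obs(); p=o['position']; X=np.array([.9968,-.0802]);Y=np.array([.0802,.9968]); cl=np.array([.5287,-.0594])
def B(x,y,z): return np.r_[cl+x*X+y*Y,z]
for n,q in dict(hole=B(0,-.015,.105),lf_top_l=B(-.02,-.015,.125),lf_top_r=B(.02,-.015,.125),far_l=B(-.02,.015,.125),far_r=B(.02,.015,.125),botl=B(-.02,-.015,.005),botr=B(.02,-.015,.005)).items(): print(n,wproj('w7',q),proj('scene',q))
nose=np.r_[p[:2]+.073*Y,p[2]+.0185]; print('nose pred',wproj('w7',nose),proj('scene',nose), nose)
im=np.load('pics/w7.npy').max(2)
for r in (5,15,25,35,45,55,65,75): print(r,im[r,265:395:3])
```

```text
hole [324.5903  48.7933] [[299.5488 240.6338]]
lf_top_l [262.5     30.2373] [[291.8889 236.083 ]]
lf_top_r [388.3534  30.3479] [[306.7965 226.1418]]
far_l [258.031  -84.7007] [[278.6322 229.9503]]
far_r [393.7876 -84.552 ] [[293.6729 220.3559]]
botl [292.4105  93.1003] [[292.9742 290.6453]]
botr [352.7227  93.1462] [[306.8052 279.9011]]
nose pred [322.8518 129.8517] [[312.7714 239.3478]] [ 0.5244 -0.1041  0.1209]
5 [132 133 132 134 132 131 131 132 133 133 132 132 133 133 133 133 133 134 133 134 134 133 133 134 135 133 133 133 132 132 133 133 132 131 130 130 130 131 131 133 133  72  74  76]
15 [132 132 132 133 131 132 132 135 133 134 135 133 133 133 134 134 134 133 133 135 136 134 135 135 132 133 132 133 131 133 132 133 131 130 131 131 133 132 131 132 117  73  74  71]
25 [ 60  58  60  71  70  83  83  95  97 109 109 114 114 116 120 126 126 130 135 134 135 132 133 132 133 133 133 132 132 130 132 130 131 133 133 133 132 130 131 132  92  72  72  71]
35 [ 59  59  57  60  61  57  58  58  59  59  59  58  59  59  56  59  58  60  57  60  60  58  58  57  60  58  59  58  61  61  59  60  60  61  61  58  60  61  62 136 141 140 141 141]
45 [143 151  60  59  57  61  61  59  59  58  61  60  69  71  80  98 117 132 133 133 131 133 132 124 104  90  73  58  62  58  60  59  60  63  60  62  62 122 142 139 142 143 141 139]
55 [134  31  66  58  56  58  58  62  60  60  60  56  59  59  59  60  57  57  60  59  59  60  61  61  59  60  60  60  61  60  60  59  61  60  62  85 143 143 142 141 143 143 142 142]
65 [ 29 180 182 174 133  60  60  62  61  60  59  62  61  60  61  61  61  60  60  59  60  61  61  61  60  59  60  62  60  60  61  62  59  66 114 141 141 142 141 141 141 142 141 142]
75 [182 184 185 184 141 135 104  62  60  61  59  62  60  61  58  60  60  60  59  61  61  60  56  60  62  59  61  62  61  61  61  61 134 139 110 141 142 142 141 143 141 141 142 141]
```

Run:
```python
from h import *
np.set_printoptions(precision=4,suppress=True,linewidth=200)
im=np.load('pics/w7.npy').max(2).astype(float)
pts=[]
for c in range(268,382,4):
    col=im[10:40,c]; k=np.where(col<95)[0]; 
    if len(k): k=k[0]; pts.append((c,10+k-(95-col[k])/(col[k-1]-col[k]+1e-9)))
pts=np.array(pts); f=np.polyfit(pts[:,0],pts[:,1],1); print('edge fit',f,np.abs(np.polyval(f,pts[:,0])-pts[:,1]).max())
a,b=[wplane('w7',(c,np.polyval(f,c)),.125) for c in (270,380)]; v=b-a; print('edge',a,b,'yaw',np.degrees(np.arctan2(v[1],v[0])))
# side edges
for r in (35,40,50,55,60):
    d=np.where(im[r,255:400]<95)[0]; print(r,255+d.min(),255+d.max())
m=np.zeros(im.shape,np.uint8); 
for r in range(33,64):
    for c in range(285,362):
        m[r,c]=im[r,c]>92
n,l,s,ce=cv2.connectedComponentsWithStats(m); print(s,ce)
# nose: brightness
row=[(r,im[r,300:345].max(),int((im[r,290:355]>150).sum())) for r in range(112,140,2)]; print(row)
for r in (140,170,200,230): 
    d=np.where(np.abs(np.diff(im[r,290:355]))>12)[0]; print(r,290+d)
```

```text
edge fit [ 0.0402 13.4174] 0.15134878439139143
edge [ 0.5101 -0.0713  0.125 ] [ 0.5448 -0.0753  0.125 ] yaw -6.588313768263002
35 264 380
40 267 399
50 268 399
55 266 399
60 263 399
[[     0      0    640    480 306810]
 [   307     38     34     14    390]] [[319.4951 239.7476]
 [323.3718  44.7026]]
[(112, np.float64(143.0), 0), (114, np.float64(142.0), 0), (116, np.float64(142.0), 0), (118, np.float64(142.0), 0), (120, np.float64(142.0), 0), (122, np.float64(147.0), 0), (124, np.float64(153.0), 3), (126, np.float64(153.0), 5), (128, np.float64(154.0), 6), (130, np.float64(156.0), 7), (132, np.float64(157.0), 8), (134, np.float64(159.0), 9), (136, np.float64(159.0), 10), (138, np.float64(158.0), 10)]
140 [310 335]
170 [335 336]
200 [334 335]
230 [307 308 333 334]
```

Run:
```python
from h import *
np.set_printoptions(precision=4,suppress=True,linewidth=220)
p=get_obs()['position']; Y=np.array([.0802,.9968])
a=np.array([.5101,-.0713]);b=np.array([.5448,-.0753]); n=np.array([-(b-a)[1],(b-a)[0]]); n/=np.linalg.norm(n)
o,d=wray('w7',(323.4,44.9)); t=((a-o[:2])@n)/(d[:2]@n); print('hole on face',o+t*d, 'n',n)
for z in(.118,.121,.124,.127): print(z,'nose',wplane('w7',(322.7,122.5),z),proj('scene',wplane('w7',(322.7,122.5),z)))
F=np.r_[p[:2]+.023*Y,p[2]+.0185]; print('flange',F,proj('scene',F),wproj('w7',F))
A=np.load('pics/s7.npy').max(2).astype(int);Bm=np.load('pics/s4.npy').max(2).astype(int)
print('cols',list(range(302,346,2)))
for r in range(230,262): print(r,(A)[r,302:346:2],(A-Bm)[r,302:346:2])
```

```text
hole on face [ 0.5271 -0.0733  0.1059] n [0.1145 0.9934]
0.118 nose [ 0.5246 -0.1014  0.118 ] [[311.5129 240.2218]]
0.121 nose [ 0.5245 -0.1016  0.121 ] [[311.6203 238.8161]]
0.124 nose [ 0.5245 -0.1018  0.124 ] [[311.7281 237.4044]]
0.127 nose [ 0.5245 -0.1021  0.127 ] [[311.8364 235.9867]]
flange [ 0.5204 -0.1539  0.1209] [[336.5889 250.1709]] [322.4995 264.2555]
cols [302, 304, 306, 308, 310, 312, 314, 316, 318, 320, 322, 324, 326, 328, 330, 332, 334, 336, 338, 340, 342, 344]
230 [77 67 69 75 77 77 76 76 74 65 49 64 81 82 77 60 48 47 42 38 35 35] [  0   0   1  -1   0   1   0   2  -6 -45 -74 -48  -8  10   9  -8 -20 -21 -26 -42 -80 -97]
231 [68 64 68 76 76 76 75 72 67 54 48 70 83 83 70 52 47 49 45 42 38 36] [ -1   0   0   1  -1   0   1   0  -5 -37 -64 -52 -30  -6  -3 -16 -20 -20 -30 -59 -88 -94]
232 [65 65 67 76 76 75 73 70 65 48 47 70 82 81 62 49 46 50 52 46 41 38] [  0   1   0   1   0   0   0   0  -4 -26 -41 -39 -40 -31 -26 -25 -24 -22 -41 -71 -76 -78]
233 [65 65 68 75 76 73 71 69 67 48 47 67 77 75 55 48 43 47 59 49 43 43] [  1   1   0   0   1   0   0  -1  -2 -22 -25 -20 -31 -46 -
[... 4043 characters left out ...]
44 43] [ 1  1  2  1  0  0  0  0  0  1  0 -1  1  0  1  9 17  7 -5 -7 -9 -9]
258 [66 67 63 53 52 51 53 52 54 53 54 52 53 54 55 59 65 62 49 44 45 43] [ 0  2  0 -1  0 -2  1  0  1  1  1 -2 -1 -1  0  4 10  6 -6 -9 -8 -9]
259 [66 67 62 54 52 53 51 53 53 53 53 54 53 54 54 55 57 57 47 45 45 42] [  0   0   0   2   1   2  -1   1   1   0   0   1   0   0  -1   0   2   1  -8 -10  -9 -10]
260 [67 67 63 54 51 52 52 52 52 53 54 54 53 54 55 55 55 54 47 45 45 43] [  2   1   2   1   0   1  -1   0   0  -1   0   1   0   0   1   0   1  -1  -9 -11 -10  -8]
261 [67 68 64 53 51 52 53 54 53 53 53 53 53 54 55 54 56 53 46 44 44 43] [  1   2   2   1  -1   1   2   2   1   1   1   0  -1   1   0  -1   1  -2 -10 -12 -12  -9]
```

send_rows:
  motion:
    - {"dx":0,"dy":0,"dz":0,"turn":0.1,"claw":0.1}
    - {"dx":0,"dy":-0.0018,"dz":0.0075,"turn":0,"claw":0.1}
    - {"dx":0,"dy":0,"dz":0.007,"turn":0,"claw":0.1}
    - {"dx":0.007,"dy":0,"dz":0,"turn":0,"claw":0.1}
    - {"dx":0.007,"dy":0,"dz":0,"turn":0,"claw":0.1}
    - {"dx":0,"dy":0,"dz":0,"turn":0,"claw":0.1}
    - {"dx":0,"dy":0,"dz":0,"turn":0,"claw":0.1}
    - {"dx":0,"dy":0,"dz":0,"turn":0,"claw":0.1}

```text
clock: 13.6
position: [0.5177, -0.1627, 0.0873]
tcp_rot: [180.0, 0.0, 84.4]
contact_force: [0.3, -0.4, -0.8]
finger_gap: 0.0161
finger_force: 58.8
```

Run:
```python
from h import *
np.set_printoptions(precision=4,suppress=True,linewidth=220)
o=wsave('w8'); save('scene','s8'); p=o['position']; print(p,o['tcp_rot'],o['contact_force'])
print('exp hole',wproj('w8',[.5271,-.0733,.105]),proj('scene',[.5271,-.0733,.105]))
y=np.radians(o['tcp_rot'][2]); t=np.r_[np.cos(y),np.sin(y)];u=np.r_[t[1],-t[0]]
nose=np.r_[p[:2]+.0755*t+.001*u,p[2]+.0175]; print('exp nose',nose,wproj('w8',nose),proj('scene',nose))
a=cv2.imread('pics/w8.png')[0:260,220:420]; d=cv2.imread('pics/s8.png')[215:275,275:355]
cv2.imwrite('pics/c8.png',cv2.convertScaleAbs(np.hstack([cv2.resize(a,(400,520),interpolation=2),cv2.copyMakeBorder(cv2.resize(d,(400,300),interpolation=2),0,220,0,0,0)]),alpha=1.5))
```

```text
[ 0.5177 -0.1627  0.0873] [179.9817   0.0037  84.3897] [ 0.3016 -0.4154 -0.7507]
exp hole [323.1177  76.3121] [[298.9231 240.5467]]
exp nose [ 0.5261 -0.0877  0.1048] [324.2327 120.9919] [[305.4093 243.5941]]
```

View pics/c8.png

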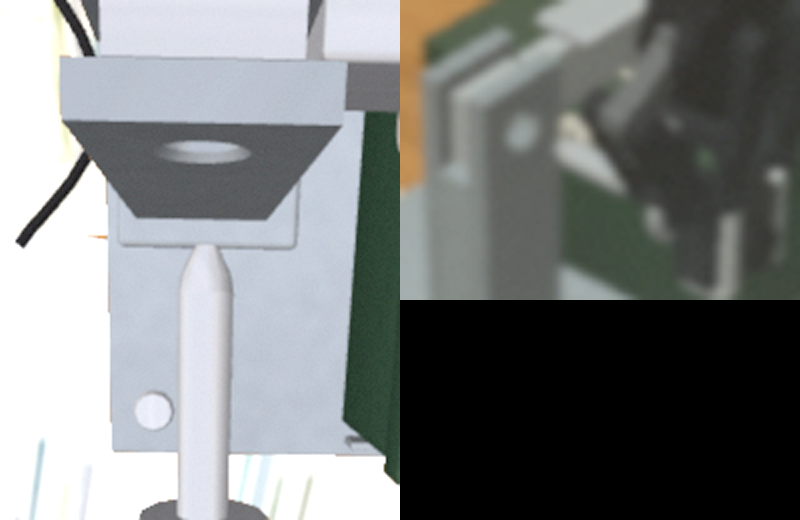

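In w8 the nose is at (322.5,122) and the hole at (321.5,76), so they line up to within about 0.5 mm. I'll start inserting.

send_rows:
  motion:
    - {"dx":0.004,"dy":0,"dz":0,"turn":0,"claw":0.1}
    - {"dx":0.004,"dy":0,"dz":0,"turn":0,"claw":0.1}
    - {"dx":0.004,"dy":0,"dz":0,"turn":0,"claw":0.1}
    - {"dx":0.004,"dy":0,"dz":0,"turn":0,"claw":0.1}
    - {"dx":0.003,"dy":0,"dz":0,"turn":0,"claw":0.1}
    - {"dx":0.003,"dy":0,"dz":0,"turn":0,"claw":0.1}
    - {"dx":0.003,"dy":0,"dz":0,"turn":0,"claw":0.1}
    - {"dx":0,"dy":0,"dz":0,"turn":0,"claw":0.1}

```text
clock: 14.7
position: [0.52, -0.1375, 0.0871]
tcp_rot: [-180.0, -0.0, 84.4]
contact_force: [-0.4, -0.6, -0.0]
finger_gap: 0.016
finger_force: 58.8
```

send_rows:
  motion:
    - {"dx":0.003,"dy":0.0001,"dz":0,"turn":0,"claw":0.1}
    - {"dx":0.003,"dy":0.0001,"dz":0,"turn":0,"claw":0.1}
    - {"dx":0.003,"dy":0.0001,"dz":0,"turn":0,"claw":0.1}
    - {"dx":0.003,"dy":0.0001,"dz":0,"turn":0,"claw":0.1}
    - {"dx":0.003,"dy":0,"dz":0,"turn":0,"claw":0.1}
    - {"dx":0.003,"dy":0,"dz":0,"turn":0,"claw":0.1}
    - {"dx":0.003,"dy":0,"dz":0,"turn":0,"claw":0.1}
    - {"dx":0,"dy":0,"dz":0,"turn":0,"claw":0.1}

```text
clock: 15.7
position: [0.5225, -0.1166, 0.0871]
tcp_rot: [-180.0, -0.0, 84.4]
contact_force: [-0.8, -0.3, -0.8]
finger_gap: 0.016
finger_force: 58.8
```

send_rows:
  motion:
    - {"dx":0.003,"dy":0.0001,"dz":0,"turn":0,"claw":0.1}
    - {"dx":0.003,"dy":0.0001,"dz":0,"turn":0,"claw":0.1}
    - {"dx":0.003,"dy":0.0001,"dz":0,"turn":0,"claw":0.1}
    - {"dx":0.002,"dy":0,"dz":0,"turn":0,"claw":0.1}
    - {"dx":0.002,"dy":0,"dz":0,"turn":0,"claw":0.1}
    - {"dx":0.001,"dy":0,"dz":0,"turn":0,"claw":0.1}
    - {"dx":0,"dy":0,"dz":0,"turn":0,"claw":0.1}
    - {"dx":0,"dy":0,"dz":0,"turn":0,"claw":0.1}

```text
clock: 16.7
position: [0.5242, -0.103, 0.0871]
tcp_rot: [180.0, -0.0, 84.4]
contact_force: [0.9, -0.1, -0.9]
finger_gap: 0.016
finger_force: 58.8
```

send_rows:
  motion:
    - {"dx":0.001,"dy":0,"dz":0,"turn":0,"claw":0.1}
    - {"dx":0.001,"dy":0,"dz":0,"turn":0,"claw":0.1}
    - {"dx":0.001,"dy":0,"dz":0,"turn":0,"claw":0.1}
    - {"dx":0.001,"dy":0,"dz":0,"turn":0,"claw":0.1}
    - {"dx":0,"dy":0,"dz":0,"turn":0,"claw":0.1}
    - {"dx":0,"dy":0,"dz":0,"turn":0,"claw":0.1}
    - {"dx":0,"dy":0,"dz":0,"turn":0,"claw":0.1}
    - {"dx":0,"dy":0,"dz":0,"turn":0,"claw":0.1}

```text
clock: 17.7
position: [0.5245, -0.099, 0.0871]
tcp_rot: [-180.0, -0.0, 84.4]
contact_force: [0.6, -1.0, 0.3]
finger_gap: 0.0158
finger_force: 58.8
```

send_rows:
  motion:
    - {"dx":0.001,"dy":0,"dz":0,"turn":0,"claw":0.1}
    - {"dx":0.001,"dy":0,"dz":0,"turn":0,"claw":0.1}
    - {"dx":0,"dy":0,"dz":0,"turn":0,"claw":0.1}
    - {"dx":0,"dy":0,"dz":0,"turn":0,"claw":0.1}
    - {"dx":0,"dy":0,"dz":0,"turn":0,"claw":0.1}
    - {"dx":0,"dy":0,"dz":0,"turn":0,"claw":0.1}
    - {"dx":0,"dy":0,"dz":0,"turn":0,"claw":0.1}
    - {"dx":0,"dy":0,"dz":0,"turn":0,"claw":0.1}

```text
clock: 18.7
position: [0.5247, -0.0983, 0.0872]
tcp_rot: [180.0, 0.1, 84.4]
contact_force: [-1.7, -6.3, -0.4]
finger_gap: 0.016
finger_force: 58.9
```

send_rows:
  motion:
    - {"dx":0.001,"dy":0,"dz":0,"turn":0,"claw":0.1}
    - {"dx":0.001,"dy":0,"dz":0,"turn":0,"claw":0.1}
    - {"dx":0,"dy":0,"dz":0,"turn":0,"claw":0.1}
    - {"dx":0,"dy":0,"dz":0,"turn":0,"claw":0.1}
    - {"dx":0,"dy":0,"dz":0,"turn":0,"claw":0.1}
    - {"dx":0,"dy":0,"dz":0,"turn":0,"claw":0.1}
    - {"dx":0,"dy":0,"dz":0,"turn":0,"claw":0.1}
    - {"dx":0,"dy":0,"dz":0,"turn":0,"claw":0.1}

```text
clock: 19.7
position: [0.5247, -0.0983, 0.0872]
tcp_rot: [-180.0, 0.3, 84.5]
contact_force: [-3.3, -14.0, -1.4]
finger_gap: 0.0165
finger_force: 58.9
```

Run:
```python
from h import *
np.set_printoptions(precision=4,suppress=True,linewidth=230)
o=wsave('w9'); p=o['position']; print(p,o['tcp_rot'],o['contact_force'],o['moment'])
t=np.array([.0976,.9952]); F=np.r_[p[:2]+.0255*t,p[2]+.0175]; print('flange front',wproj('w9',F), 'face top edge exp',wproj('w9',[.5275,-.0733,.125]),wproj('w9',[.5275,-.0733,.118]))
im=np.load('pics/w9.npy').max(2)
for c in (300,310,320,330,340): print(c,im[200:300:2,c])
```

```text
[ 0.5247 -0.0983  0.0872] [-179.9957    0.2883   84.4672] [ -3.2945 -13.9915  -1.4292] [-2.3305  0.4982 -0.0745]
flange front [321.3763 256.0673] face top edge exp [322.7448 275.775 ] [322.5917 268.5858]
300 [163 161 161 162 161 162  93 157 184 186 187 184 183 181 181 182 181 181 180 180 180 165  81  80  80  80  81 145 161 161 162 163 161 161 162 161 162 161 140  28  29  28  28  30  33  30  31  28  29  26]
310 [161 162 161 162 162 161 105 148 184 186 187 185 183 182 181 182 182 181 180 180 179 171  82  80  78  77  78 145 163 161 161 161 162 163 162 161 162 161 168  38  39  39  36  37  37  41  38  38  34  40]
320 [161 162 161 163 161 162 118 148 184 186 187 187 182 183 182 183 183 181 181 180 180 180  78  78  78  77  83 136 162 162 161 161 162 161 162 162 162 162 165 111  38  41  37  37  38  39  39  36  36  39]
330 [162 162 162 162 161 160 118 135 183 186 187 185 183 182 182 182 182 181 180 181 180 179  79  79  79  80  82 131 161 162 161 162 162 161 162 161 161 161 161  59  38  40  39  41  40  32  33  38  38  40]
340 [159 161 161 160 160 160 129 121 182 186 188 186 183 181 182 183 182 182 181 181 180 180  97  78  82  81  82 117 162 161 160 161 161 160 161 162 161 162 160  23  23  21  25  21  27  24  26  27  24  28]
```

Under a 14 N push the tool no longer moves and the flange looks flush, hidden behind the lug edge at row 277. I'll ease the push, release and lift away.

send_rows:
  motion:
    - {"dx":-0.0015,"dy":0,"dz":0,"turn":0,"claw":0.1}
    - {"dx":0,"dy":0,"dz":0,"turn":0,"claw":0.1}
    - {"dx":0,"dy":0,"dz":0,"turn":0,"claw":0.45}
    - {"dx":0,"dy":0,"dz":0,"turn":0,"claw":0.45}
    - {"dx":0,"dy":0,"dz":0,"turn":0,"claw":0.45}
    - {"dx":0,"dy":0,"dz":0,"turn":0,"claw":0.45}
    - {"dx":0,"dy":0,"dz":0,"turn":0,"claw":0.45}
    - {"dx":0,"dy":0,"dz":0,"turn":0,"claw":0.45}

```text
clock: 20.75
position: [0.5248, -0.0964, 0.0871]
tcp_rot: [-180.0, -0.0, 84.4]
contact_force: [0.3, -0.1, 0.4]
finger_gap: 0.0383
finger_force: 0.0
```

send_rows:
  motion:
    - {"dx":-0.002,"dy":0,"dz":-0.005,"turn":0,"claw":0.45}
    - {"dx":0,"dy":0,"dz":-0.015,"turn":0,"claw":0.45}
    - {"dx":0,"dy":0,"dz":-0.03,"turn":0,"claw":0.45}
    - {"dx":0,"dy":0,"dz":-0.04,"turn":0,"claw":0.45}
    - {"dx":-0.02,"dy":0,"dz":-0.04,"turn":0,"claw":0.45}
    - {"dx":-0.02,"dy":0,"dz":0,"turn":0,"claw":0.45}
    - {"dx":0,"dy":0,"dz":0,"turn":0,"claw":0.45}
    - {"dx":0,"dy":0,"dz":0,"turn":0,"claw":0.45}

```text
clock: 21.75
position: [0.5197, -0.1378, 0.2162]
tcp_rot: [-179.9, -0.1, 84.4]
contact_force: [0.6, 0.7, -0.1]
finger_gap: 0.0382
finger_force: 0.0
```

Run:
```python
from h import *
np.set_printoptions(precision=4,suppress=True,linewidth=230)
o=wsave('w10'); save('scene','s10'); p=o['position']; print(p,o['contact_force'],o['finger_gap'])
c=np.array([.5271,-.0733]); n=np.array([.1145,.9934])
for k,y,z in [('face top',0,.125),('bar top L',.02,.119),('flange rim f',0,.118),('flange rim back',-.004,.118),('handle top @-4',-.004,.114),('handle end',-.040,.114)]:
    print(k,wproj('w10',np.r_[c+y*n,z]))
im=np.load('pics/w10.npy').max(2)
u=wproj('w10',np.r_[c-.02*n,.114]); C=int(u[0]); print(C)
for cc in (C-3,C,C+3,C+12): print(cc,im[100:290:2,cc])
m=(im[150:330,C-25:C+25]<60).astype(np.uint8); k,l,s,ce=cv2.connectedComponentsWithStats(m); i=1+np.argmax(s[1:,4]); print('black blob x,y,w,h',s[i]+[C-25,150,0,0,0])
```

```text
[ 0.5197 -0.1378  0.2162] [ 0.6002  0.7084 -0.0613] 0.03817614955822538
face top [322.5567 151.5925]
bar top L [323.0363 121.0284]
flange rim f [322.5049 151.5852]
flange rim back [322.4033 157.5099]
handle top @-4 [322.3768 157.4099]
handle end [321.5159 207.6795]
321
318 [160 160 149 140 142 140 140 140 134  94 161 162 165 160 160 161 159 159 143 161 141 142 140 141 141 141 139 160 161  88  56  61  61  54  40  57  55  55  54  49  39  49  48  47  44  47  41  42  40  41  44  31  36  30 134 139 140
 142 140 139 140 137 191 189 190 191 191 191 190 190 190 190 190 191 190 191 190 192 192 193 193 192 193 192 189 191 192 193 193 193 192 193 195 196 197]
321 [160 161 150 140 140 141 141 143 136  93 160 162 165 162 159 161 160 158 151 160 145 141 140 141 142 142 138 157 157  87  49  51  50  43  36  46  42  39  38  36  38  37  37  36  30  42  31  34  34  33  32  31  32  27 125 139 140
 141 139 140 140 137 191 191 191 190 191 191 190 190 191 189 191 190 190 190 189 193 193 193 193 192 192 192 183 189 192 193 192 192 192 192 195 197 196]
324 [154 155 146 141 142 141 141 141 141  85 153 161 165 162 160 160 161 160 149 151 142 142 141 140 141 142 135 156 153  79  35  36  31  30  33  30  26  30  28  29  31  32  33  29  31  34  28  28  34  31  25  32  31  29 139 142 142
 140 140 141 140 138 190 191 190 191 191 191 191 190 191 190 190 190 190 190 190 193 193 193 193 192 192 191 184 190 192 193 192 192 193 193 194 196 197]
333 [149 147 146 140 140 140 140 139 141  64  73 161 165 162 160 160 160 159 144 107 140 140 140 140 140 140 132 128 123 118 100 105 104  96  94 115 114 113 116 102 110 128 129 128 109 106 125 124 142 130 119 141 141 141 141 141 139
 140 139 139 139 139 191 190 189 186 184 180 174 173 172 172 177 180 184 186 193 193 194 193 193 193 187 185 193 193 193 193 193 193 192 193 194 196 197]
black blob x,y,w,h [ 310  158   23   49 1067]
```

After release, the flange shows at rows 153–157 and the handle at rows 158–207. A fully home flange should give 157.5 and 207.7, so the pin is home. The gripper is clear.

```bash
python3 -c "
from station import *
print(sign_off())"
```

```text
the job is handed in; nothing more can be done
None
```

The locking bar is fully down, the pin is through both lugs and the bar with its flange home, the gripper has let go and is clear, and the job was handed in at about 22 s.

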